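# Find the tight spot of a filament spool turntable

## Robot

A 6-joint arm with a two-finger parallel gripper is mounted at the origin on the work surface. World frame = base frame: x ahead of the robot, y to its left, z up, the work surface at z = 0. Lengths are in mm, angles in rad, forces in N, time in s.
With the tool pointing down it reaches from about 350 to 975 mm from the base axis. Payload 7.1 kg.
Tool frame: the origin (TCP) lies at the very end of the fingers, on their centre line; the grasp point (between the pads) lies 19 mm behind it; y points along the fingers, x is the direction in which the jaws open and shut, and the axes are right-handed (so a half turn about y gives the same grasp; the last joint's range is limited). The gripper opens to 88 mm and grips with 3 to 60 N. Pads are 20 mm wide; open, the fingers measure 115 mm over their backs; the gripper's body (75 mm by 178 mm) begins 61 mm behind the grasp point.
Start: joints at [1.294, 0.423, 1.63, -0, 1.089, -0.019], TCP at [159.315, 604.337, 222.675] pointing down, gripper open.
Joint ranges: [-3, 3], [-0.9, 2.11], [0.09, 2.58], [-1.31, 4.45], [0.11, 2.69], [-2.54, 2.54]. Speed limits (rad/s): [2.39, 2.39, 3.01, 3.14, 3.14, 3.14].

## Interface

Orientations are given as a rotation vector (axis times angle).
In Python, from workcell import ctrl gives the robot as it stands. The module is installed in compiled form; this text tells all that it offers.
- The arm moves only by the tool jog_arm, never from a script. Its argument "steps" is a list of rows, each an object with "turn": the turn, a rotation vector about the world's x, y, z scaled (see below), a list of three; "dp": the shift along the world's x, y, z scaled (see below), a list of three; "claw": the opening, from 0 (shut) to 1 (fully open). In form: [{"turn": [wx, wy, wz], "dp": [x, y, z], "claw": claw}, ...]. A call has 1 to 12 rows; each row is the pose to reach, as a shift and turn from the pose measured when the call began, turning the shorter way round; what a row does not reach only later rows make up. The controller multiplies each number of a shift by 80 mm and each number of a turn by pi rad. A row lasts 1/12 s, in which the tool goes at most 41.7 mm and 7.16 degrees, less where a joint would pass 70% of its speed; a pose out of reach is approached as far as the arm can. A call with a number of a shift or a turn outside -1 to 1 is refused whole. A call with a gripper value outside its range is refused whole. The fingers move at their own pace and stop on an object; the grip force is fixed at half the most. Time passes only in rows, so rows that repeat a pose let the fingers close. It gives the time, the measured TCP pose, the force and the opening at its end, in the units of the state.
- ctrl.get_obs(): the state, without advancing time (a new reading comes with each control period).
- ctrl.get_image(name): name is "scene" or "side" or "wrist"; returns a dict with "img" (420x560x3 uint8, red, green, blue), "range_z" (420x560 float32, mm along the optical axis (not along the pixel's ray), 0 where there is no reading), "fovy" (degrees; the focal length in pixels is half the picture's height over the tangent of half this angle, whatever the lens; pixels are square), "cx", "cy" (the principal point, pixels), "camera_from_world" (4x4, takes a point from world to camera coordinates); the wrist camera has in their place "hand_eye" (4x4, takes a point from camera to tool coordinates, whose origin is the TCP and whose axes are the tool frame's). Camera axes: x right, y down, z forward; pixel columns grow to the right and rows downward; lengths in mm; the calibration is good to about 2 mm. The wrist camera is an equidistant fisheye: a pixel r from the principal point sees the ray r / f radians off the axis. A picture is of the moment at which its call begins: read the wrist's pose just before it.
- ctrl.close_job(): hands the job in, once; it reports no verdict.
The state is a dict: "t": time; "qpos": joint angles; "qvel": joint speeds; "joint_torque": joint torques, N m; "ee_pos": TCP position; "orientation": TCP orientation; "ft_force": force on the tool from outside, world axes, zero at the start; "moment": the same for the moment, N m; "width": finger opening in mm.
Only numpy, scipy, OpenCV 4.12 (cv2) and the standard library are available. Lean on these libraries where they do the work, as an engineer would, in place of code of your own. Each camera call takes 0.05 s, during which the arm holds its last target.

## Task

The larger of the two filament spool turntables, the one with the sprung brake shoe beside it, has a bulge out of sight under its platter. Turn its spool slowly by the crank peg until you feel the drag rise because the bulge is rubbing on the shoe, then let go and leave the spool standing there, rubbing. Leave the smaller turntable's spool alone.

Things in the scene. Friction and masses are not known exactly. Their poses are not given: they have to be found in the camera images.
- spool: Large turning part: white platter (200 mm wide) with a black-flanged blue spool (160 mm wide, top 86 mm above the table). Turns without end about a vertical axis; origin on the axis at table height, z up, x towards its crank peg. Free turning takes 0.5 N at the peg. Turned anticlockwise seen from above, the tightest point comes 35 to 115 degrees from the start; it stays where let go.
- spool_peg (a point): Centre of the top end of the large spool's crank peg: an upright steel pin, 16 mm in diameter, 50 mm tall, on the spool's top face 60 mm from the axis, with a sleeve that rolls freely so that a grip need not turn with the spool; its top is 136 mm above the table. It can be gripped from above at any angle; nothing else stands on that face but a 4 mm high axle cap.
- shoe: Sprung shoe, rubber pad, on a fixed grey block (40 x 40 x 46 mm, centre 142 mm from the axis). Origin on the spool axis at table height, x towards the shoe. The pad reaches under the platter to 90 mm from the axis, 22 mm up. The unseen bulge touches it over 40 degrees of turn (20 either side of tightest), pushing it out up to 7 mm; the drag at the peg jumps to 8-14 N, easing past tightest.
- small_spool: Turning part of the smaller turntable, a bystander: platter 132 mm wide, spool 104 mm wide, no brake shoe, with a like crank peg (top 136 mm above the table) 36 mm from its axis. Origin on its vertical axis at table height, x towards its peg.
Not all that is in view belongs to the job. Leave any blue look-alike of the part that bears shoe alone.

How it is judged:
By the outcome, as a careful person would: the job done as asked, in the order asked, and still so for the second after the job is handed in, with the robot touching nothing.
It also fails if it takes over 38 s, if anything falls off the work surface, if the arm or the gripper's body presses on something with over 40 N, if the wrist force passes 120 N, or if a joint passes its speed limit or range.

## Working session

There is one attempt and no reset: what is moved stays moved. The work goes in short steps, Python scripts to look and compute and a tool call to move; the robot and the scene stay as the last step left them, time stands still between calls to the robot, and variables do not carry over. Pictures are saved under pics/ and viewed, and the job is handed in when it is done.

Besides the shell and the picture viewer there is one more tool, called after ">>>" as name([rows], argument=value, ...), one row to a line, values as JSON. jog_arm: Moves the arm, as the interface text tells. Its arguments: {"type":"object","properties":{"steps":{"type":"array","items":{"type":"object","properties":{"turn":{"type":"array","items":{"type":"number"}},"dp":{"type":"array","items":{"type":"number"}},"claw":{"type":"number"}}}}},"required":["steps"]}

```bash
mkdir -p pics; cat > h.py <<'E'
import numpy as np,cv2
from workcell import ctrl
def cap(n,tag):
    d=ctrl.get_image(n); cv2.imwrite(f'pics/{tag}.png',d['img'][:,:,::-1]); np.save(f'pics/{tag}.npy',d,allow_pickle=True); return d
def xyz(d):
    z=d['range_z'];h,w=z.shape;f=h/2/np.tan(np.radians(d['fovy'])/2)
    u,v=np.meshgrid(np.arange(w),np.arange(h))
    p=np.stack([(u-d['cx'])/f*z,(v-d['cy'])/f*z,z],-1)
    T=np.linalg.inv(d['camera_from_world']); return p@T[:3,:3].T+T[:3,3]
E
python3 - <<'E'
from h import *
for n in('scene','side'):
    d=cap(n,n+'0');print(n,d['fovy'],d['cx'],d['cy'],np.linalg.inv(d['camera_from_world']).round(2).tolist(),(d['range_z']>0).mean())
print(ctrl.get_obs())
E
```

```text
scene 47.67907994714612 278.4134713757512 210.91606963770414 [[-0.18, 0.76, -0.62, 943.86], [0.98, 0.13, -0.12, 80.21], [-0.01, -0.63, -0.78, 758.88], [0.0, 0.0, 0.0, 1.0]] 0.9958971088435374
side 56.794065372486735 289.2414523271022 214.63847439499196 [[0.99, -0.07, 0.08, 348.64], [-0.11, -0.66, 0.74, -508.74], [0.0, -0.75, -0.66, 557.5], [0.0, 0.0, 0.0, 1.0]] 0.9959438775510204
{'t': 0.1, 'qpos': array([ 1.29402039e+00,  4.23762419e-01,  1.63060312e+00, -2.63284301e-05,
        1.08857145e+00, -1.90132921e-02]), 'qvel': array([ 1.10644575e-03, -1.64456599e-03, -2.90784386e-03,  2.86858905e-05,
        1.85239145e-03,  1.90396883e-04]), 'joint_torque': array([-1.25339029e-03, -5.45611882e+01, -2.74322301e+01,  6.44068583e-02,
        1.88247801e-02, -6.21368940e-05]), 'ee_pos': array([159.17945464, 603.88155819, 221.98477778]), 'orientation': array([-1.32100965, -1.01648734,  1.01826486]), 'ft_force': array([0.11516262, 0.16944352, 0.24980267]), 'moment': array([ 0.02306804,  0.01716537, -0.0138117 ]), 'width': 87.58133650101045}
```

View pics/scene0.png

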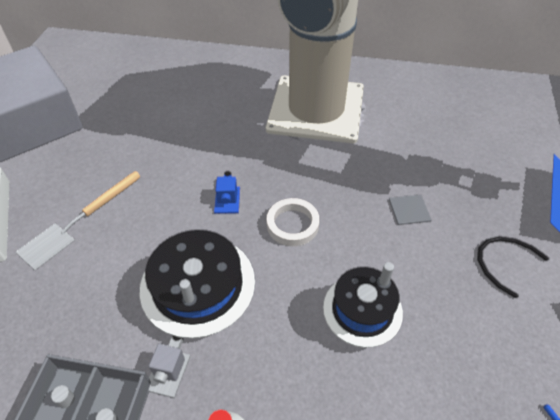

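View pics/side0.png

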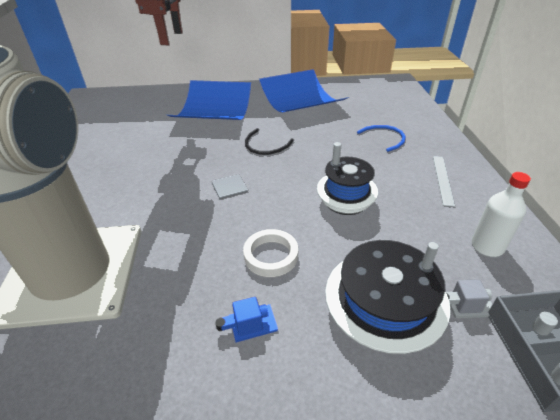

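Candidates: the large turntable is at scene (193,275) / side (392,285), with the grey shoe beside it at scene (167,362). The small turntable is at scene (366,300), with no shoe. The blue block at scene (227,195) looks like the shoe but stands alone, so I'll leave it. The large one fits the task. Next I'll confirm with a crop and measure.

```bash
python3 - <<'E'
from h import *
for n in('scene','side'):
    d=np.load(f'pics/{n}0.npy',allow_pickle=True).item(); P=xyz(d); g=d['img'].astype(int)
    box={'scene':(130,215,265,335),'side':(315,225,460,345)}[n]
    m=np.zeros(P.shape[:2],bool); m[box[1]:box[3],box[0]:box[2]]=1
    for lo,hi,nm in((80,92,'top'),(100,140,'peg'),(131,141,'pegtop')):
        k=m&(P[...,2]>lo)&(P[...,2]<hi); q=P[k]
        if len(q)<3: print(n,nm,len(q));continue
        c,r=cv2.minEnclosingCircle(q[:,:2].astype(np.float32))
        print(n,nm,len(q),q.mean(0).round(1),'circ',np.round(c,1),round(r,1))
    sb={'scene':(145,338,190,392),'side':(448,275,495,320)}[n]
    m[:]=0; m[sb[1]:sb[3],sb[0]:sb[2]]=1
    q=P[m&(P[...,2]>38)&(P[...,2]<56)]; print(n,'shoe',len(q),q.mean(0).round(1),q.min(0).round(),q.max(0).round())
    b=d['img'][:,:,::-1][(box[1]-5):(box[3]+60),box[0]:box[2]+35]; cv2.imwrite(f'pics/crop_{n}.png',cv2.resize(b,None,fx=3,fy=3))
E
```

```text
scene top 5967 [ 553.4 -138.7   86.9] circ [ 550.2 -139.3] 81.3
scene peg 197 [ 612.1 -126.   125. ] circ [ 609.5 -127.6] 8.2
scene pegtop 89 [ 610.  -127.1  135.8] circ [ 609.4 -127.7] 8.1
scene shoe 723 [ 694.6 -147.9   45.7] [ 671. -170.   38.] [ 725. -128.   50.]
side top 6531 [ 548.7 -147.7   85. ] circ [ 551.4 -140.5] 80.6
side peg 226 [ 607.5 -131.7  121.9] circ [ 610.1 -128.4] 8.8
side pegtop 75 [ 609.1 -129.4  134.2] circ [ 610.1 -128.3] 8.6
side shoe 542 [ 690.8 -151.7   44.1] [ 671. -171.   38.] [ 714. -129.   48.]
```

```bash
python3 - <<'E'
from h import *
from scipy.spatial.transform import Rotation as R
o=ctrl.get_obs(); M=R.from_rotvec(o['orientation']).as_matrix(); print(M.round(3))
E
```

```text
[[ 0.255 -0.    -0.967]
 [ 0.967 -0.001  0.255]
 [-0.001 -1.     0.   ]]
```

View pics/crop_scene.png

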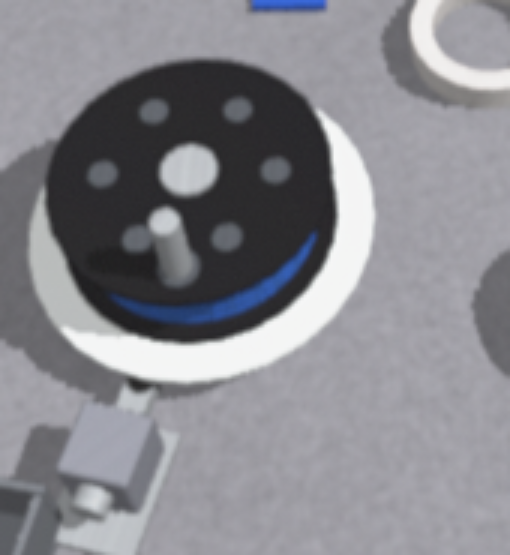

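Confirmed: this is the large spool, with its shoe at lower left. Its axis is about (550.8,-139.9) and the peg about (609.8,-128), at 11.4°. I'll move over the peg and yaw by about -100°.

>>> jog_arm([
  {"dp": [0.28,-0.46,0],"turn": [0,0,-0.04],"claw": 1},
  {"dp": [0.56,-0.92,0],"turn": [0,0,-0.08],"claw": 1},
  {"dp": [0.56,-0.92,0],"turn": [0,0,-0.1],"claw": 1},
])

```text
t: 0.35
ee_pos: [205.4, 525.0, 220.8]
orientation: [-1.434, -0.77, 0.776]
ft_force: [1.1, 0.1, -0.1]
width: 87.5
```

>>> jog_arm([
  {"dp": [0.28,-0.46,0],"turn": [0,0,-0.04],"claw": 1},
  {"dp": [0.56,-0.92,0],"turn": [0,0,-0.08],"claw": 1},
  {"dp": [0.56,-0.92,0],"turn": [0,0,-0.1],"claw": 1},
])

```text
t: 0.6
ee_pos: [251.2, 446.7, 220.1]
orientation: [-1.514, -0.519, 0.53]
ft_force: [0.3, 0.7, 1.1]
width: 88.2
```

>>> jog_arm([
  {"dp": [0.28,-0.46,0],"turn": [0,0,-0.04],"claw": 1},
  {"dp": [0.56,-0.92,0],"turn": [0,0,-0.08],"claw": 1},
  {"dp": [0.56,-0.92,0],"turn": [0,0,-0.1],"claw": 1},
])

```text
t: 0.85
ee_pos: [297.2, 368.7, 219.5]
orientation: [-1.562, -0.265, 0.279]
ft_force: [-0.9, -0.7, -0.1]
width: 87.6
```

>>> jog_arm([
  {"dp": [0.28,-0.46,0],"turn": [0,0,-0.04],"claw": 1},
  {"dp": [0.56,-0.92,0],"turn": [0,0,-0.08],"claw": 1},
  {"dp": [0.56,-0.92,0],"turn": [0,0,-0.1],"claw": 1},
])

```text
t: 1.1
ee_pos: [343.3, 291.0, 219.2]
orientation: [-1.58, -0.01, 0.027]
ft_force: [0.5, 0.2, -0.6]
width: 88.2
```

>>> jog_arm([
  {"dp": [0.28,-0.46,0],"turn": [0,0,-0.04],"claw": 1},
  {"dp": [0.56,-0.92,0],"turn": [0,0,-0.08],"claw": 1},
  {"dp": [0.56,-0.92,0],"turn": [0,0,-0.1],"claw": 1},
])

```text
t: 1.35
ee_pos: [389.9, 213.6, 219.1]
orientation: [-1.566, 0.244, -0.227]
ft_force: [-0.3, -0.3, 0.3]
width: 88.0
```

>>> jog_arm([
  {"dp": [0.28,-0.46,0],"turn": [0,0,0],"claw": 1},
  {"dp": [0.56,-0.92,0],"turn": [0,0,0],"claw": 1},
  {"dp": [0.56,-0.92,0],"turn": [0,0,0],"claw": 1},
])

```text
t: 1.6
ee_pos: [436.9, 136.2, 219.2]
orientation: [-1.567, 0.246, -0.23]
ft_force: [0.6, 0.0, 0.6]
width: 87.8
```

>>> jog_arm([
  {"dp": [0.28,-0.46,0],"turn": [0,0,-0.03],"claw": 1},
  {"dp": [0.56,-0.92,0],"turn": [0,0,-0.06],"claw": 1},
  {"dp": [0.56,-0.92,0],"turn": [0,0,-0.06],"claw": 1},
])

```text
t: 1.85
ee_pos: [484.3, 59.0, 219.3]
orientation: [-1.544, 0.398, -0.384]
ft_force: [-0.6, 1.0, -0.1]
width: 87.6
```

>>> jog_arm([
  {"dp": [0.28,-0.46,0],"turn": [0,0,0],"claw": 1},
  {"dp": [0.56,-0.92,0],"turn": [0,0,0],"claw": 1},
  {"dp": [0.56,-0.92,0],"turn": [0,0,0],"claw": 1},
])

```text
t: 2.1
ee_pos: [531.8, -18.1, 219.5]
orientation: [-1.544, 0.398, -0.388]
ft_force: [0.8, -0.3, -0.1]
width: 87.7
```

>>> jog_arm([
  {"dp": [0.34,-0.46,0],"turn": [0,0,0],"claw": 1},
  {"dp": [0.7,-0.92,0],"turn": [0,0,0],"claw": 1},
  {"dp": [0.7,-0.92,0],"turn": [0,0,0],"claw": 1},
])

```text
t: 2.35
ee_pos: [590.2, -94.5, 219.4]
orientation: [-1.545, 0.398, -0.39]
ft_force: [-0.5, 0.3, -0.2]
width: 87.9
```

```bash
python3 - <<'E'
from h import *
from scipy.spatial.transform import Rotation as R
o=ctrl.get_obs(); M=R.from_rotvec(o['orientation']).as_matrix(); print(M.round(3),o['ee_pos'],o['qpos'].round(2))
x=M[:,0]; print('yaw',np.degrees(np.arctan2(x[1],x[0])))
# correction to make y axis exactly down
y=M[:,1]; print('tilt corr /pi', np.cross(y,[0,0,-1])/np.pi)
E
```

```text
[[ 0.877 -0.007  0.481]
 [-0.481 -0.008  0.877]
 [-0.002 -1.    -0.011]] [590.21785367 -94.49164361 219.4391682 ] [-0.17  0.39  1.69 -0.01  1.07  0.33]
yaw -28.754164418344413
tilt corr /pi [ 0.00263993 -0.00217151  0.        ]
```

>>> jog_arm([
  {"dp": [0.245,-0.42,0],"turn": [0.0026,-0.0022,0],"claw": 1},
  {"dp": [0.245,-0.42,0],"turn": [0.0026,-0.0022,0],"claw": 1},
  {"dp": [0.245,-0.42,-0.35],"turn": [0.0026,-0.0022,0],"claw": 1},
  {"dp": [0.245,-0.42,-0.7],"turn": [0.0026,-0.0022,0],"claw": 1},
  {"dp": [0.245,-0.42,-0.7],"turn": [0.0026,-0.0022,0],"claw": 1},
])

```text
t: 2.77
ee_pos: [605.9, -126.4, 158.3]
orientation: [-1.535, 0.401, -0.386]
ft_force: [-1.4, 0.7, -0.8]
width: 87.9
```

```bash
python3 - <<'E'
from h import *
print(ctrl.get_obs()['ee_pos'])
cap('scene','s1');a=cv2.imread('pics/s1.png')[200:400,100:300];w=cap('wrist','w1')
b=cv2.imread('pics/w1.png')
cv2.imwrite('pics/c1.png',np.hstack([cv2.resize(a,(380,380)),cv2.resize(b,(506,380))[:,:420]]))
E
```

```text
[ 605.86553324 -126.37065968  158.27128598]
```

View pics/c1.png

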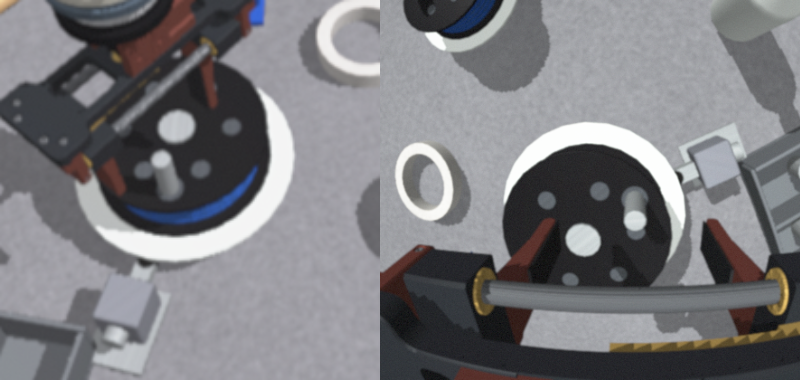

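The left panel shows the fingers either side of the peg, at about (165,165), still above it. The right panel, from the wrist, shows the peg between the jaws. I'll descend and close.

>>> jog_arm([
  {"dp": [0.05,-0.02,-0.1],"turn": [0,0,0],"claw": 1},
  {"dp": [0.05,-0.02,-0.3],"turn": [0,0,0],"claw": 1},
  {"dp": [0.05,-0.02,-0.5],"turn": [0,0,0],"claw": 1},
  {"dp": [0.05,-0.02,-0.7],"turn": [0,0,0],"claw": 1},
  {"dp": [0.05,-0.02,-0.7],"turn": [0,0,0],"claw": 1},
])

```text
t: 3.28
ee_pos: [611.9, -127.9, 105.2]
orientation: [-1.535, 0.397, -0.388]
ft_force: [-0.6, -0.4, 0.5]
width: 87.9
```

```bash
python3 - <<'E'
from h import *
print(ctrl.get_obs()['ee_pos'],ctrl.get_obs()['ft_force'])
cap('scene','s2');cap('side','d2');a=cv2.imread('pics/s2.png')[200:400,100:300];b=cv2.imread('pics/d2.png')[180:380,310:510]
cv2.imwrite('pics/c2.png',np.hstack([cv2.resize(a,(400,400)),cv2.resize(b,(400,400))]))
E
```

```text
[ 611.94562475 -127.89242149  105.24716164] [-0.63792643 -0.40576781  0.45877323]
```

View pics/c2.png

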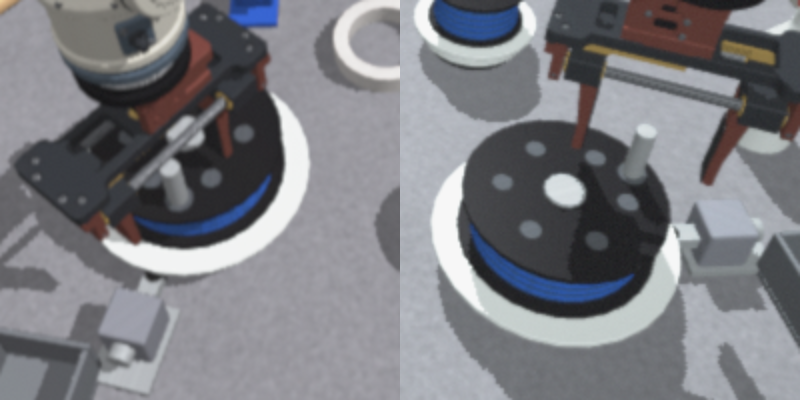

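The peg sits between the fingertips (side panel, tips at about (578,148) and (708,183), peg at about (638,165)). I'll close now.

>>> jog_arm([
  {"dp": [-0.02,0,-0.04],"turn": [0,0,0],"claw": 0.5},
  {"dp": [-0.02,0,-0.04],"turn": [0,0,0],"claw": 0.25},
  {"dp": [-0.02,0,-0.04],"turn": [0,0,0],"claw": 0.1},
  {"dp": [-0.02,0,-0.04],"turn": [0,0,0],"claw": 0},
  {"dp": [-0.02,0,-0.04],"turn": [0,0,0],"claw": 0},
  {"dp": [-0.02,0,-0.04],"turn": [0,0,0],"claw": 0},
  {"dp": [-0.02,0,-0.04],"turn": [0,0,0],"claw": 0},
  {"dp": [-0.02,0,-0.04],"turn": [0,0,0],"claw": 0},
])

```text
t: 4.05
ee_pos: [611.7, -128.4, 104.4]
orientation: [-1.535, 0.395, -0.391]
ft_force: [0.7, -0.2, -0.2]
width: 37.7
```

```bash
cat > st.py <<'E'
from h import *
o=ctrl.get_obs();p=o['ee_pos'];C=np.array([550.8,-139.9]);d=p[:2]-C
a=np.arctan2(d[1],d[0]);t=np.array([-np.sin(a),np.cos(a)]);r=np.array([np.cos(a),np.sin(a)])
f=o['ft_force'];print('t',round(o['t'],2),'ang',np.degrees(a).round(1),'R',np.hypot(*d).round(1),'z',p[2].round(1),'ftan',(f[:2]@t).round(1),'frad',(f[:2]@r).round(1),'fz',f[2].round(1),'w',round(o['width'],1))
for k in(3,6,9,12,15,20): # next dp
    b=a+np.radians(k);q=C+59.8*np.array([np.cos(b),np.sin(b)])-p[:2]; print(k,(q/80).round(3))
E
python3 st.py
```

```text
t 4.05 ang 10.7 R 62.0 z 104.4 ftan -0.3 frad 0.6 fz -0.2 w 37.7
3 [-0.036  0.033]
6 [-0.046  0.071]
9 [-0.058  0.108]
12 [-0.072  0.144]
15 [-0.088  0.18 ]
20 [-0.119  0.238]
```

>>> jog_arm([
  {"dp": [-0.015,0,-0.04],"turn": [0,0,0],"claw": 0},
  {"dp": [-0.015,0,-0.04],"turn": [0,0,0],"claw": 0},
  {"dp": [-0.015,0,-0.04],"turn": [0,0,0],"claw": 0},
  {"dp": [-0.015,0,-0.04],"turn": [0,0,0],"claw": 0},
  {"dp": [-0.015,0,-0.04],"turn": [0,0,0],"claw": 0},
  {"dp": [-0.015,0,-0.04],"turn": [0,0,0],"claw": 0},
  {"dp": [-0.015,0,-0.04],"turn": [0,0,0],"claw": 0},
])

```text
t: 4.63
ee_pos: [610.1, -128.3, 100.9]
orientation: [-1.535, 0.395, -0.39]
ft_force: [-1.5, 0.0, -2.8]
width: 15.1
```

```bash
python3 st.py
```

```text
t 4.63 ang 11.1 R 60.4 z 100.9 ftan 0.3 frad -1.5 fz -2.8 w 15.1
3 [-0.016  0.037]
6 [-0.026  0.074]
9 [-0.039  0.112]
12 [-0.053  0.148]
15 [-0.069  0.184]
20 [-0.101  0.241]
```

Gripped, and the free force is about 0–1 N. Turning anticlockwise: first 12° (no contact possible before 15°), then small steps.

>>> jog_arm([
  {"dp": [-0.01,0.025,0],"turn": [0,0,0],"claw": 0},
  {"dp": [-0.018,0.05,0],"turn": [0,0,0],"claw": 0},
  {"dp": [-0.026,0.074,0],"turn": [0,0,0],"claw": 0},
  {"dp": [-0.035,0.1,0],"turn": [0,0,0],"claw": 0},
  {"dp": [-0.045,0.125,0],"turn": [0,0,0],"claw": 0},
  {"dp": [-0.053,0.148,0],"turn": [0,0,0],"claw": 0},
])

```text
t: 5.13
ee_pos: [606.2, -116.1, 100.9]
orientation: [-1.535, 0.394, -0.391]
ft_force: [3.9, 0.4, -5.2]
width: 15.0
```

```bash
python3 st.py
```

```text
t 5.13 ang 23.3 R 60.4 z 100.9 ftan -1.1 frad 3.8 fz -5.2 w 15.0
3 [-0.023  0.033]
6 [-0.041  0.067]
9 [-0.061  0.101]
12 [-0.083  0.134]
15 [-0.106  0.165]
20 [-0.149  0.214]
```

>>> jog_arm([
  {"dp": [-0.012,0.017,0],"turn": [0,0,0],"claw": 0},
  {"dp": [-0.02,0.034,0],"turn": [0,0,0],"claw": 0},
  {"dp": [-0.03,0.051,0],"turn": [0,0,0],"claw": 0},
  {"dp": [-0.038,0.069,0],"turn": [0,0,0],"claw": 0},
])

```text
t: 5.47
ee_pos: [603.3, -110.3, 100.9]
orientation: [-1.534, 0.394, -0.391]
ft_force: [3.8, 1.9, -4.6]
width: 15.3
```

```bash
python3 st.py
```

```text
t 5.47 ang 29.4 R 60.3 z 100.9 ftan -0.2 frad 4.3 fz -4.6 w 15.3
3 [-0.026  0.03 ]
6 [-0.048  0.063]
9 [-0.071  0.094]
12 [-0.096  0.124]
15 [-0.123  0.153]
20 [-0.171  0.197]
```

>>> jog_arm([
  {"dp": [-0.012,0.016,0],"turn": [0,0,0],"claw": 0},
  {"dp": [-0.022,0.032,0],"turn": [0,0,0],"claw": 0},
  {"dp": [-0.034,0.048,0],"turn": [0,0,0],"claw": 0},
  {"dp": [-0.045,0.065,0],"turn": [0,0,0],"claw": 0},
])

```text
t: 5.8
ee_pos: [599.9, -104.8, 100.9]
orientation: [-1.534, 0.394, -0.391]
ft_force: [5.1, 2.1, -5.9]
width: 15.8
```

```bash
python3 st.py
```

```text
t 5.8 ang 35.6 R 60.3 z 100.9 ftan -1.3 frad 5.4 fz -5.9 w 15.8
3 [-0.029  0.027]
6 [-0.054  0.057]
9 [-0.081  0.086]
12 [-0.109  0.113]
15 [-0.139  0.139]
20 [-0.191  0.178]
```

>>> jog_arm([
  {"dp": [-0.008,0.018,0],"turn": [0,0,0],"claw": 0},
  {"dp": [-0.02,0.033,-0.005],"turn": [0,0,0],"claw": 0},
  {"dp": [-0.033,0.048,-0.005],"turn": [0,0,0],"claw": 0},
  {"dp": [-0.046,0.064,-0.005],"turn": [0,0,0],"claw": 0},
])

```text
t: 6.13
ee_pos: [597.0, -100.8, 100.9]
orientation: [-1.536, 0.391, -0.393]
ft_force: [5.3, -7.7, -6.1]
width: 15.9
```

```bash
python3 st.py
```

```text
t 6.13 ang 40.2 R 60.5 z 100.9 ftan -9.3 frad -0.9 fz -6.1 w 15.9
3 [-0.033  0.024]
6 [-0.06   0.051]
9 [-0.089  0.078]
12 [-0.119  0.103]
15 [-0.151  0.126]
20 [-0.206  0.161]
```

The tangential drag jumped from about 1 N to 9 N between 35.6° and 40.2°. I'll go a little further to confirm and settle well inside the band.

>>> jog_arm([
  {"dp": [-0.014,0.014,0],"turn": [0,0,0],"claw": 0},
  {"dp": [-0.027,0.027,0],"turn": [0,0,0],"claw": 0},
  {"dp": [-0.042,0.041,0],"turn": [0,0,0],"claw": 0},
  {"dp": [-0.057,0.054,0],"turn": [0,0,0],"claw": 0},
])

```text
t: 6.47
ee_pos: [594.2, -98.0, 101.0]
orientation: [-1.537, 0.388, -0.397]
ft_force: [9.0, -5.4, -10.9]
width: 15.1
```

```bash
python3 st.py
```

```text
t 6.47 ang 44.0 R 60.4 z 101.0 ftan -10.1 frad 2.7 fz -10.9 w 15.1
3 [-0.033  0.023]
6 [-0.062  0.048]
9 [-0.093  0.073]
12 [-0.125  0.096]
15 [-0.158  0.117]
20 [-0.215  0.148]
```

>>> jog_arm([
  {"dp": [-0.018,0.016,-0.01],"turn": [0,0,0],"claw": 0},
  {"dp": [-0.033,0.028,-0.015],"turn": [0,0,0],"claw": 0},
  {"dp": [-0.048,0.041,-0.015],"turn": [0,0,0],"claw": 0},
  {"dp": [-0.064,0.054,-0.015],"turn": [0,0,0],"claw": 0},
  {"dp": [-0.074,0.062,-0.015],"turn": [0,0,0],"claw": 0},
])

```text
t: 6.88
ee_pos: [591.0, -94.7, 100.9]
orientation: [-1.538, 0.382, -0.402]
ft_force: [7.5, -6.5, -3.0]
width: 15.3
```

```bash
python3 st.py
```

```text
t 6.88 ang 48.4 R 60.5 z 100.9 ftan -9.9 frad 0.2 fz -3.0 w 15.3
3 [-0.035  0.019]
6 [-0.067  0.043]
9 [-0.099  0.065]
12 [-0.133  0.085]
15 [-0.167  0.103]
20 [-0.227  0.13 ]
```

About 10° past onset, with drag steady at 10 N. I'll hold, release and lift.

>>> jog_arm([
  {"dp": [0,0,0],"turn": [0,0,0],"claw": 0},
  {"dp": [0,0,0],"turn": [0,0,0],"claw": 0.2},
  {"dp": [0,0,0],"turn": [0,0,0],"claw": 0.6},
  {"dp": [0,0,0],"turn": [0,0,0],"claw": 0.6},
  {"dp": [0,0,0],"turn": [0,0,0],"claw": 0.6},
  {"dp": [0,0,0],"turn": [0,0,0],"claw": 0.6},
  {"dp": [0,0,0],"turn": [0,0,0],"claw": 0.6},
  {"dp": [0,0,0],"turn": [0,0,0],"claw": 0.6},
  {"dp": [0,0,0],"turn": [0,0,0],"claw": 0.6},
])

```text
t: 7.63
ee_pos: [590.9, -94.7, 100.9]
orientation: [-1.538, 0.383, -0.402]
ft_force: [-0.7, 0.2, 0.0]
width: 52.7
```

```bash
python3 st.py|head -1
```

```text
t 7.63 ang 48.4 R 60.4 z 100.9 ftan 0.7 frad -0.3 fz 0.0 w 52.7
```

>>> jog_arm([
  {"dp": [0,0,0.3],"turn": [0,0,0],"claw": 0.6},
  {"dp": [0,0,0.6],"turn": [0,0,0],"claw": 0.6},
  {"dp": [0,0,1],"turn": [0,0,0],"claw": 0.6},
  {"dp": [0,0,1],"turn": [0,0,0],"claw": 0.6},
])

```text
t: 7.97
ee_pos: [594.3, -95.2, 186.6]
orientation: [-1.537, 0.375, -0.408]
ft_force: [1.0, -1.2, -0.9]
width: 52.7
```

>>> jog_arm([
  {"dp": [-0.4,0.2,0.5],"turn": [0,0,0],"claw": 0.6},
  {"dp": [-0.8,0.6,1],"turn": [0,0,0],"claw": 0.6},
  {"dp": [-0.8,0.9,1],"turn": [0,0,0],"claw": 0.6},
  {"dp": [-0.8,0.9,1],"turn": [0,0,0],"claw": 0.6},
  {"dp": [-0.8,0.9,1],"turn": [0,0,0],"claw": 0.6},
])

```text
t: 8.38
ee_pos: [530.4, -21.8, 268.2]
orientation: [-1.537, 0.371, -0.409]
ft_force: [-0.1, -0.8, 0.1]
width: 52.9
```

```bash
python3 - <<'E'
from h import *
o=ctrl.get_obs();print(o['t'],o['ee_pos'],o['ft_force'])
for n,b in(('scene',(100,180,300,400)),('side',(310,180,510,400))):
    d=cap(n,n+'3');P=xyz(d);m=np.zeros(P.shape[:2],bool);m[b[1]:b[3],b[0]:b[2]]=1
    m&=(P[...,2]>125)&(P[...,2]<142)&(np.hypot(P[...,0]-550.8,P[...,1]+139.9)<75);q=P[m]
    if len(q)>3:
        c,r=cv2.minEnclosingCircle(q[:,:2].astype(np.float32));print(n,len(q),c,r,np.degrees(np.arctan2(c[1]+139.9,c[0]-550.8)))
    a=cv2.imread(f'pics/{n}3.png')[b[1]:b[3],b[0]:b[2]]
    cv2.imwrite(f'pics/c3{n}.png',cv2.resize(a,(400,440)))
cv2.imwrite('pics/c3.png',np.hstack([cv2.imread('pics/c3scene.png'),cv2.imread('pics/c3side.png')]))
E
```

```text
8.3833 [530.38146509 -21.84605618 268.16495901] [-0.09022677 -0.80521106  0.06923046]
scene 110 (590.509521484375, -95.15267944335938) 8.3660249710083 48.41361350464346
side 98 (590.941162109375, -95.60526275634766) 8.661191940307617 47.81622679447679
```

View pics/c3.png

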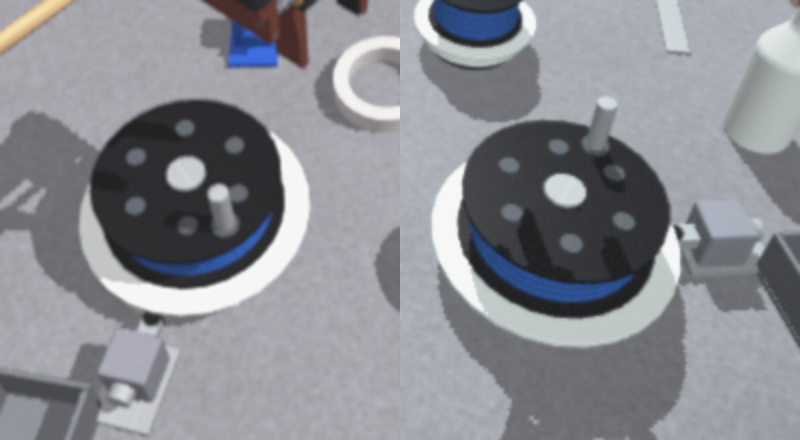

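The peg, at about (220,195) in the left panel and (605,105) in the right, stands free at 48°. The black pad, at (150,318) on the left, now shows further out from under the platter. The gripper is clear, so I'll hand in.

```bash
python3 -c "
from workcell import ctrl
print(ctrl.close_job())"
```

```text
the job is handed in; nothing more can be done
None
```

The large spool is standing with its bulge rubbing on the brake shoe. I handed the job in at about 8.5 s; no verdict is reported.

- **Turning:** I gripped the large spool's crank peg from above and turned it slowly anticlockwise from 11°. The drag along the turn jumped from about 1 N to 9–10 N between 36° and 40°. I went on to about 48°, roughly 10° into the rubbing zone, with the drag steady at about 10 N, then let go and backed off.
- **Last checks:** After release both cameras put the peg at 48.4° and 47.8°, against 48.4° at the gripper, so the spool stayed where it was left. The shoe pad looked pushed outward, though I judged that by eye only. The wrist force was back near zero, with the gripper well clear. I did not touch the small spool or the blue look-alike.
- **Off-target readings:** Side and vertical forces built up on the peg while turning, up to about 5 N and 11 N. The tool tilted slightly under load, but the peg did not slip in the grip.

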